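# Unpin the cup carrier from its transport dock and put it on the serving tray

### The job

Pull up the sprung T-handle of the dock's locking pin, give it a quarter turn so that it stays latched up, and let go of it. Then draw the freed cup carrier out of the dock by its wooden handle and set it down gently, lying flat and released in the middle of the round serving tray, leaving the pin latched open and the flask, cups and jar alone.

Things in the scene. Friction and masses are not known exactly. Their poses are not given: they have to be found in the camera images.
- dock: Fixed transport dock: dark steel base plate 240 (x) x 130 (y) x 8 mm, origin under its centre on the table, z up. The carrier lies on the base plate and slides out only along the dock's own -x; it cannot be lifted until its tongue is wholly out of the bridge at the +x end, after 48 mm of travel.
- bridge (a point): Centre of the top of the grey bridge over the carrier's tongue, at dock x = +85 mm, y = 0, 27.5 mm above the table. The bridge is 46 mm long (dock x) and 82 mm wide, its opening 54 mm wide and 11.5 mm high. On it stands the sprung locking pin in a slotted steel collar 36 x 36 mm, top 53 mm above the table.
- tee_grip (a point): Centre of the black T-handle bar of the locking pin, on the pin's vertical axis right above the bridge's centre, 89 mm above the table when locked. Bar 66 mm long (its own x), 14 mm wide (its own y; grip across this), 18 mm tall, on a stem of 10 mm diameter; 27 mm free between bar and collar when locked. Locked, the bar lies along the dock's x.
- plunger (a joint): Height the pin is raised, m: 0 = down through the tongue, stop at 0.024. Its spring pulls it down with 6 N at 0, 11 N at the stop, plus 1.2 N weight. A cross lug lies in the collar's slot, so the handle cannot turn until raised over 0.016. Turned and let go there, the lug rests on the collar: the pin stays up at about 0.016 and the carrier is free.
- tee (a joint): Turn of the T-handle, rad, counter-clockwise from above positive: 0 = lug in line with the slot (locked position, a few hundredths of play), about +1.57 or -1.57 = a quarter turn, latched when up (either way will do; stops at 1.75 each way). Turns easily when raised.
- carrier_grip (a point): Centre of the carrier's wooden handle bar: 90 mm long (carrier x), 14 mm wide (y, grip across this), 14 mm tall, 53 mm above the carrier's underside; 38 mm free between it and the plate. It stands on two posts at 37 mm either side of its centre.
- carrier_mid (a point): Point on the underside of the aluminium cup carrier (0.35 kg, give or take) at the middle of its length; axes are the carrier's: z up, x along its length towards the tongue, parallel to the dock's x when docked. Plate 150 x 120 x 8 mm with four cup holes, then a tongue 48 mm wide and 60 mm long at +x; 210 mm long overall. Its handle's centre is at carrier x = -25 mm. Docked, its underside is 8 mm above the table.
- tray_mid (a point): Centre of the fixed round steel serving tray, on its flat inner floor 3 mm above the table. Floor 320 mm in diameter, rim 360 mm in diameter and 12 mm high.
- flask: Loose steel vacuum flask with a black lid, 104 mm in diameter, 250 mm tall, origin under its centre. A bystander.
- cup_stack: Loose stack of white paper cups, 75 mm in diameter, 121 mm tall, origin under its centre. A bystander.
- sugar_jar: Loose glass jar with a steel cap, 70 mm in diameter, 100 mm tall, origin under its centre. A bystander.

How it is judged:
By the outcome, as a careful person would: the job done as asked, in the order asked, and still so for the second after the job is handed in, with the robot touching nothing.
It also fails if it takes over 64 s, if anything falls off the work surface, if the arm or the gripper's body presses on something with over 40 N, if the wrist force passes 120 N, or if a joint passes its speed limit or range.

### The arm

A 6-joint arm with a two-finger parallel gripper is mounted at the origin on the work surface. World frame = base frame: x ahead of the robot, y to its left, z up, the work surface at z = 0. Lengths are in m, angles in degrees, forces in N, time in s.
With the tool pointing down it reaches from about 0.4 to 0.925 m from the base axis. Payload 12.5 kg.
Tool frame: the origin (TCP) lies at the centre of the arm's flange, where the gripper is bolted on; the fingertips stand 190 mm ahead of it and the grasp point (between the pads) lies 171 mm ahead of it (bot.grip_depth is the z of the grasp point in the tool frame, in m); z points along the fingers, y is the direction in which the jaws open and shut (so a half turn about z gives the same grasp; the last joint's range is limited). The gripper opens to 95 mm and grips with 3 to 60 N. Pads are 20 mm wide; open, the fingers measure 119 mm over their backs; the gripper's body (75 mm by 180 mm) begins 59 mm behind the grasp point.
Start: joints at [59.267, 28.126, 89.318, -0, 62.55, -6.05], TCP at [0.261, 0.568, 0.405] pointing down, gripper open.
Joint ranges: [-177.58, 177.58], [-47.91, 125.51], [2.72, 160], [-65.01, 245.01], [3.68, 167.84], [-153.87, 153.87]. Speed limits (degrees/s): [127.2, 127.2, 159.86, 180, 180, 180].

### API

Orientations are given as [roll, pitch, yaw] about the fixed x, y, z axes, in that order (R = Rz(yaw) Ry(pitch) Rx(roll)).
In Python, from cell import readout, imaging, bot gives the robot as it stands. The module is installed in compiled form; this text tells all that it offers.
- The arm moves only by the shell command python3 -m pendant 'ROWS'. ROWS is JSON, one flat list of numbers, 7 for each row, row after row: the shift along the tool's x, y, z normalised to -1 to 1, where 1 is 2.5 cm, then the turn, a rotation vector about the tool's x, y, z normalised to -1 to 1, where 1 is 4 degrees, then the closure, from -1 (fully open) to 1 (shut). In form: [x, y, z, wx, wy, wz, gripper, x, y, z, wx, wy, wz, gripper, ...]. A call has 1 to 5 rows; each row shifts and turns the pose as measured when the row begins, along the tool's axes as they then stand; what a row does not reach is not made up. A row lasts 1/10 s, in which the tool goes at most 50 mm and 8.59 degrees, less where a joint would pass 70% of its speed; a pose out of reach is approached as far as the arm can. A call with a number of a shift or a turn outside -1 to 1 is refused whole. A call with a gripper value outside its range is refused whole. The fingers move at their own pace and stop on an object; the grip force is fixed at half the most. Time passes only in rows, so rows that do not move let the fingers close. It gives the time, the measured TCP pose, the force and the opening at its end, in the units of the state.
- readout.state(): the state, without advancing time (a new reading comes with each control period).
- imaging.capture(name): name is "side" or "top" or "wrist"; returns (picture, depth): 420x560x3 uint8, red, green, blue; 420x560 float32, m along the optical axis (not along the pixel's ray), 0 where there is no reading.
- imaging.get_calibration(name): a dict with "vertical_fov" (degrees; the focal length in pixels is half the picture's height over the tangent of half this angle, whatever the lens; pixels are square), "cx", "cy" (the principal point, pixels), "k1" (the pictures are not rectified: a ray, as slopes to the right and down, at radius r is drawn at 1 + k1 r^2 times it, then the intrinsics apply), "T" (4x4, takes a point from camera to world coordinates). Camera axes: x right, y down, z forward; pixel columns grow to the right and rows downward; lengths in m; the calibration is good to about 2 mm. A picture is of the moment at which its call begins: read the wrist's pose just before it. get_calibration takes no time and is no camera call; for the wrist camera it gives the pose at the moment of the call.
- bot.sign_off(): hands the job in, once; it reports no verdict.
The state is a dict: "t": time; "joint_pos": joint angles; "joint_velocities": joint speeds; "joint_torque": joint torques, N m; "tool_pos": TCP position; "ee_rot": TCP orientation; "wrist_force": force on the tool from outside, world axes, zero at the start; "ft_torque": the same for the moment, N m; "finger_gap": finger opening in m.
Only numpy, scipy, OpenCV 4.12 (cv2) and the standard library are available. Lean on these libraries where they do the work, as an engineer would, in place of code of your own. Each camera call takes 0.05 s, during which the arm holds its last target. There are 200 camera calls.

## Working session

There is one attempt and no reset: what is moved stays moved. The work goes in short steps, Python scripts to look and compute and a shell command to move; the robot and the scene stay as the last step left them, time stands still between calls to the robot, and variables do not carry over. Pictures are saved under pics/ and viewed, about 8 in all and at most 12, crops included, and the job is handed in when it is done.

```bash
mkdir -p pics; cat > h.py <<'E'
import numpy as np, cv2
from cell import readout, imaging, bot
from scipy.spatial.transform import Rotation as R
def K(c):
    f=210/np.tan(np.radians(c["vertical_fov"]/2)); return np.array([[f,0,c["cx"]],[0,f,c["cy"]],[0,0,1.]]),np.array([c["k1"],0,0,0,0])
def snap(n,fn=None):
    c=imaging.get_calibration(n); p,d=imaging.capture(n)
    if fn: cv2.imwrite("pics/"+fn,p[:,:,::-1])
    np.savez("last_"+n+".npz",p=p,d=d,T=c["T"],k=K(c)[0],dist=K(c)[1]); return load(n)
def load(n): return np.load("last_"+n+".npz")
def ray(L,uv):
    s=cv2.undistortPoints(np.array(uv,float).reshape(-1,1,2),L["k"],L["dist"]).reshape(-1,2)
    return np.c_[s,np.ones(len(s))]
def cloud(L,uv):  # by depth
    uv=np.array(uv).reshape(-1,2); d=L["d"][uv[:,1].astype(int),uv[:,0].astype(int)]
    return (ray(L,uv)*d[:,None])@L["T"][:3,:3].T+L["T"][:3,3]
def full(L):
    v,u=np.mgrid[:420,:560]; return cloud(L,np.c_[u.ravel(),v.ravel()]).reshape(420,560,3)
def atz(L,uv,z):
    r=ray(L,uv)@L["T"][:3,:3].T; o=L["T"][:3,3]; return o+r*((z-o[2])/r[:,2])[:,None]
E
python3 -c "
from h import *
for n in ('top','side'):
    L=snap(n,n+'1.png'); print(n,L['T'].round(3).tolist(),L['k'].round(1).tolist())
print(readout.state())"
```

```text
top [[0.001, -0.992, 0.127, 0.546], [-1.0, -0.001, 0.002, 0.014], [-0.002, -0.127, -0.992, 0.826], [0.0, 0.0, 0.0, 1.0]] [[430.8, 0.0, 279.7], [0.0, 430.8, 211.7], [0.0, 0.0, 1.0]]
side [[0.699, -0.356, 0.62, 0.178], [-0.715, -0.356, 0.602, -0.431], [0.006, -0.864, -0.504, 0.423], [0.0, 0.0, 0.0, 1.0]] [[398.5, 0.0, 282.7], [0.0, 398.5, 213.0], [0.0, 0.0, 1.0]]
{'t': 0.1, 'joint_pos': array([ 5.92659333e+01,  2.81617848e+01,  8.93462037e+01, -1.21482003e-03,
        6.25507492e+01, -6.04945764e+00]), 'joint_velocities': array([ 0.0485327 , -0.1002513 , -0.12645383,  0.09613656, -0.08264197,
       -0.06151918]), 'joint_torque': array([ 2.28876379e-03, -6.13634920e+01, -2.58601803e+01,  6.94117346e-02,
        4.70292522e-02,  2.23464536e-05]), 'tool_pos': array([0.26097323, 0.56788046, 0.40421084]), 'ee_rot': array([-1.79941476e+02, -5.11870687e-03,  1.55315949e+02]), 'wrist_force': array([-0.19180932,  0.08542232,  0.28871099]), 'ft_torque': array([ 0.01714529, -0.04146665, -0.02112166]), 'finger_gap': 0.09466975215075107}
```

View pics/top1.png

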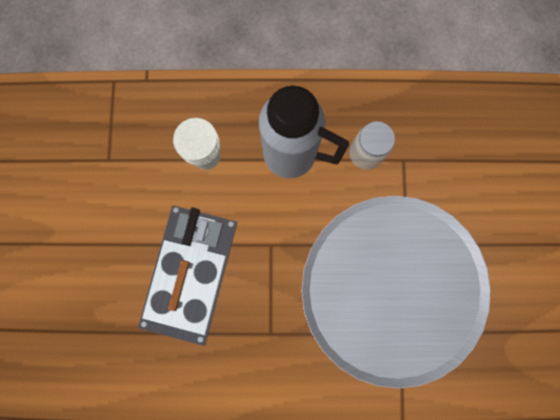

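View pics/side1.png

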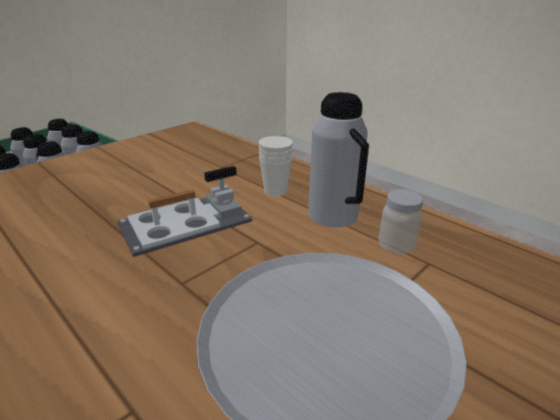

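The top view shows the T-bar from (196,210) to (186,243), the carrier handle from (185,262) to (173,309), the dock corners at about (175,207), (237,222), (205,345) and (140,326), and the tray centred at about (396,291). The cups are at (197,140), the flask at (293,110) and the jar at (374,145). The side view matches this layout.

```bash
python3 -c "
from h import *
L=load('top'); P=full(L); p=L['p'].astype(int)
hsv=cv2.cvtColor(L['p'],cv2.COLOR_RGB2HSV)
roi=np.zeros((420,560),bool); roi[200:350,135:245]=1
def axis(m,n):
    q=P[m][:,:3]; c=(q[:,:2].max(0)+q[:,:2].min(0))/2; uv,s,v=np.linalg.svd(q[:,:2]-q[:,:2].mean(0),full_matrices=False)
    d=v[0]*np.sign(v[0][0]); e=(q[:,:2]-q[:,:2].mean(0))@d; cc=q[:,:2].mean(0)+d*(e.max()+e.min())/2
    print(n,m.sum(),'c',cc.round(4),'z',np.median(q[:,2]).round(4),'yaw',np.degrees(np.arctan2(d[1],d[0])).round(1),'len',np.ptp(e).round(3))
axis(roi&(P[...,2]>.088)&(P[...,2]<.11),'tee')
axis(roi&(P[...,2]>.055)&(P[...,2]<.075)&(hsv[...,1]>100),'handle')
axis(roi&(P[...,2]>.003),'dock')
print('corners',atz(L,[(175,209),(234,223),(201,340),(143,325)],.008).round(3).tolist())
t=np.zeros_like(roi);t[185:395,295:497]=1
g=t&(P[...,2]>.007)&(P[...,2]<.016)&(hsv[...,1]<60)
q=P[g][:,:2]; (c,r)=cv2.minEnclosingCircle(q.astype(np.float32)); print('tray',c,r)
for n,uv,z in (('cups',(195,135),.121),('flask',(294,103),.25),('jar',(377,138),.1)): print(n,atz(L,[uv],z).round(3),cloud(L,[uv]).round(3))
"
```

```text
tee 336 c [0.6152 0.1682] z 0.0976 yaw -12.8 len 0.066
handle 378 c [0.514  0.1928] z 0.068 yaw -14.6 len 0.088
dock 8940 c [0.5331 0.1849] z 0.0146 yaw -16.2 len 0.308
corners [[0.656, 0.217, 0.008], [0.63, 0.103, 0.008], [0.411, 0.161, 0.008], [0.437, 0.271, 0.008]]
tray (0.503865122795105, -0.20522527396678925) 0.1803918182849884
cups [[0.768 0.159 0.121]] [[0.768 0.159 0.122]]
flask [[ 0.774 -0.005  0.25 ]] [[ 0.774 -0.005  0.249]]
jar [[ 0.77  -0.155  0.1  ]] [[ 0.769 -0.154  0.102]]
```

```bash
python3 -m pendant '[0,0,0,0,0,-0.9,-1, 0,0,0,0,0,-0.9,-1, 0,0,0,0,0,-0.9,-1, 0,0,0,0,0,0,-1]'
python3 -m pendant '[-0.97,-0.67,0,0,0,0,-1,-0.97,-0.67,0,0,0,0,-1,-0.97,-0.67,0,0,0,0,-1,-0.97,-0.67,0,0,0,0,-1,-0.97,-0.67,0,0,0,0,-1]'
```

```text
t: 0.5
tool_pos: [0.2609, 0.5678, 0.4027]
ee_rot: [-179.8, -0.1, 166.5]
wrist_force: [0.8, -0.1, -0.0]
finger_gap: 0.0951
t: 1.0
tool_pos: [0.3596, 0.4563, 0.4014]
ee_rot: [-179.7, -0.1, 166.2]
wrist_force: [0.6, 0.3, 0.6]
finger_gap: 0.0949
```

```bash
python3 -m pendant '[-0.97,-0.67,0,0,0,0,-1,-0.97,-0.67,0,0,0,0,-1,-0.97,-0.67,0,0,0,0,-1,-0.97,-0.67,0,0,0,0,-1,-0.97,-0.67,0,0,0,0,-1]'
python3 -m pendant '[-0.97,-0.67,0,0,0,0,-1,-0.97,-0.67,0,0,0,0,-1,-0.97,-0.67,0,0,0,0,-1,-0.97,-0.67,0,0,0,0,-1,-0.97,-0.67,0,0,0,0,-1]'
python3 -m pendant '[-0.97,-0.67,0,0,0,0,-1,-0.97,-0.67,0,0,0,0,-1,-0.97,-0.67,0,0,0,0,-1,0,0,0,0,0,0,-1]'
python3 -c "
from h import *
L=snap('wrist','w1.png'); print(L['T'].round(3).tolist())"
```

```text
t: 1.5
tool_pos: [0.4603, 0.3407, 0.401]
ee_rot: [-179.6, -0.2, 165.6]
wrist_force: [0.5, 0.2, 0.9]
finger_gap: 0.0951
t: 2.0
tool_pos: [0.5601, 0.2237, 0.4005]
ee_rot: [-179.6, -0.2, 165.0]
wrist_force: [0.1, 0.6, 0.4]
finger_gap: 0.0952
t: 2.4
tool_pos: [0.621, 0.1504, 0.3994]
ee_rot: [-179.5, -0.3, 164.3]
wrist_force: [-0.1, -0.4, 0.2]
finger_gap: 0.0948
[[0.27, 0.93, 0.251, 0.549], [0.963, -0.259, -0.078, 0.172], [-0.008, 0.263, -0.965, 0.38], [0.0, 0.0, 0.0, 1.0]]
```

View pics/w1.png

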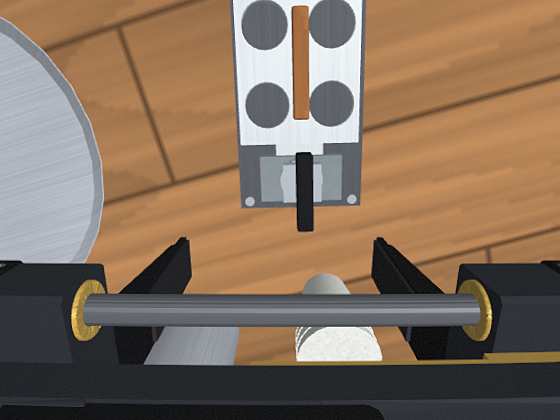

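The wrist view shows the T-bar from (304,152) to (306,231), the carrier handle from (301,6) to (301,119), and the dock roughly aligned with the jaws. Next I measure the T-bar and handle here.

```bash
cat >> h.py <<'E'
def bar(L,zlo,zhi,c,r,z=None):
    P=full(L); m=(L["d"]>0)&(P[...,2]>zlo)&(P[...,2]<zhi)&(np.hypot(P[...,0]-c[0],P[...,1]-c[1])<r)
    (cx,cy),(w,h),a=cv2.minAreaRect(P[m][:,:2].astype(np.float32))
    q=P[m][:,:2]; d=np.linalg.svd(q-q.mean(0),full_matrices=False)[2][0]; d*=np.sign(d[0])
    print('centre',round(cx,4),round(cy,4),'ztop',np.percentile(P[m][:,2],[50,90]).round(4),'size',round(w,4),round(h,4),'yaw',np.degrees(np.arctan2(d[1],d[0])).round(2),m.sum())
    return np.array([cx,cy])
def rel(p,yaw,z):  # tool shift (units) and wz units to bring grasp point to p,z with tool yaw
    s=readout.state(); Rm=R.from_euler('xyz',s["ee_rot"],degrees=True).as_matrix()
    t=np.array([p[0],p[1],z+bot.grip_depth]); print('units',(Rm.T@(t-s["tool_pos"])/.025).round(2),'wz',(-(yaw-s["ee_rot"][2])/4).__round__(2))
E
python3 -c "
from h import *
L=load('wrist')
t=bar(L,.09,.103,(.615,.168),.06); h=bar(L,.060,.075,(.514,.193),.06)
d=t-h; y=np.degrees(np.arctan2(d[1],d[0])); print(y,np.hypot(*d)); rel(t,180+y,.15)"
```

```text
centre 0.6177 0.1708 ztop [0.0979 0.0989] size 0.0139 0.0654 yaw -13.98 1352
centre 0.5163 0.1947 ztop [0.0679 0.0689] size 0.014 0.0902 yaw -14.16 1939
-13.311422633741843 0.10411900393675051
units [0.28 0.74 3.12] wz -0.58
```

```bash
python3 -m pendant '[0.15,0.35,0.6,0,0,-0.43,-1, 0.15,0.35,0.8,0,0,0,-1, 0,0,0.8,0,0,0,-1, 0,0,0,0,0,0,-1]'
python3 -c "
from h import *
rel((.6165,.1695),166,.089); print(readout.state()['ee_rot'])"
```

```text
t: 2.85
tool_pos: [0.6145, 0.1731, 0.343]
ee_rot: [-179.6, -0.4, 165.9]
wrist_force: [-1.4, -0.7, 0.7]
finger_gap: 0.0948
units [-0.13 -0.1   3.31] wz -0.02
[-179.5862436    -0.38531392  165.93917155]
```

```bash
python3 -m pendant '[-0.13,-0.1,0.9,-0.1,-0.1,0,-1, 0,0,0.9,0,0,0,-1, 0,0,0.9,0,0,0,-1, 0,0,0.6,0,0,0,-1, 0,0,0,0,0,0,-1]'
python3 -c "
from h import *
rel((.6165,.1695),166,.089); print(readout.state()['ee_rot'],readout.state()['wrist_force'])
snap('side','s2.png')"
```

```text
t: 3.35
tool_pos: [0.616, 0.1732, 0.2627]
ee_rot: [179.9, 0.3, 165.9]
wrist_force: [-0.3, 0.1, 0.7]
finger_gap: 0.0948
units [-0.05 -0.14  0.09] wz -0.02
[179.86923465   0.25156973 165.91679839] [-0.27046215  0.08669342  0.70950916]
```

View pics/s2.png

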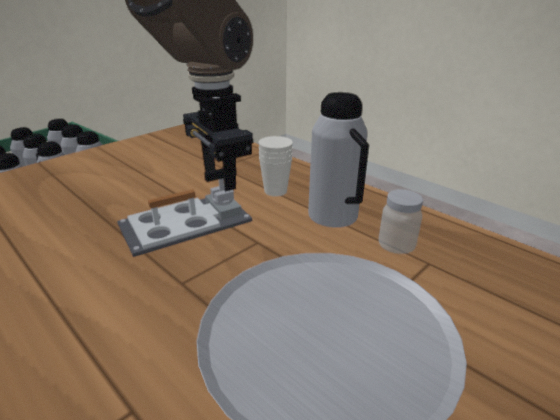

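The jaws straddle the T-bar around (225,175) and clear everything else. I'll close on it now.

```bash
python3 -m pendant '[-0.05,-0.12,0.1,0,0,0,-1, 0,0,0,0,0,0,1, 0,0,0,0,0,0,1, 0,0,0,0,0,0,1, 0,0,0,0,0,0,1]'
python3 -m pendant '[0,0,0,0,0,0,1, 0,0,0,0,0,0,1, 0,0,0,0,0,0,1, 0,0,0,0,0,0,1, 0,0,0,0,0,0,1]'
```

```text
t: 3.9
tool_pos: [0.6174, 0.17, 0.2653]
ee_rot: [179.7, 0.6, 165.9]
wrist_force: [-0.2, 0.8, 0.2]
finger_gap: 0.0684
t: 4.4
tool_pos: [0.6174, 0.17, 0.2656]
ee_rot: [179.7, 0.6, 165.9]
wrist_force: [-0.7, -0.5, -0.9]
finger_gap: 0.0287
```

```bash
python3 -m pendant '[0,0,0.2,0.06,0.12,0,1, 0,0,0,0,0,0,1, 0,0,0,0,0,0,1, 0,0,0,0,0,0,1, 0,0,0,0,0,0,1]'
```

```text
t: 4.9
tool_pos: [0.6174, 0.1695, 0.2599]
ee_rot: [-180.0, 0.1, 165.9]
wrist_force: [-0.8, -1.0, 0.1]
finger_gap: 0.0136
```

```bash
python3 -m pendant '[0,0,-0.25,0,0,0,1, 0,0,-0.25,0,0,0,1, 0,0,-0.25,0,0,0,1, 0,0,-0.1,0,0,0,1, 0,0,0,0,0,0,1]'
```

```text
t: 5.4
tool_pos: [0.6174, 0.1696, 0.2806]
ee_rot: [-179.9, -0.0, 165.9]
wrist_force: [2.3, -0.4, -11.8]
finger_gap: 0.0138
```

```bash
for i in 1; do
python3 -m pendant '[0,0,0,0,0,1,1, 0,0,0,0,0,1,1, 0,0,0,0,0,1,1, 0,0,0,0,0,1,1, 0,0,0,0,0,1,1]'
python3 -m pendant '[0,0,0,0,0,1,1, 0,0,0,0,0,1,1, 0,0,0,0,0,1,1, 0,0,0,0,0,1,1, 0,0,0,0,0,1,1]'
done
```

```text
t: 5.9
tool_pos: [0.6174, 0.1694, 0.2793]
ee_rot: [-179.9, -0.0, 145.2]
wrist_force: [2.6, -1.6, -11.3]
finger_gap: 0.0141
t: 6.4
tool_pos: [0.6175, 0.1694, 0.2778]
ee_rot: [-179.9, 0.0, 124.4]
wrist_force: [1.8, -1.1, -10.6]
finger_gap: 0.0136
```

```bash

python3 -m pendant '[0,0,-0.04,0,0,1,1, 0,0,-0.02,0,0,1,1, 0,0,0,0,0,1,1, 0,0,-0.02,0,0,1,1, 0,0,0,0,0,1,1]'
python3 -m pendant '[0,0,-0.02,0,0,1,1, 0,0,0,0,0,1,1, 0,0,-0.02,0,0,1,1, 0,0,0,0,0,1,1, 0,0,0,0,0,1,1]'
python3 -m pendant '[0,0,0,0,0,1,1, 0,0,0,0,0,0.5,1, 0,0,0,0,0,0,1]'
```

```text
t: 6.9
tool_pos: [0.6175, 0.1693, 0.2784]
ee_rot: [-179.8, 0.1, 103.5]
wrist_force: [3.3, -0.5, -10.9]
finger_gap: 0.0143
t: 7.4
tool_pos: [0.6175, 0.1694, 0.278]
ee_rot: [-179.8, 0.2, 82.7]
wrist_force: [2.5, -0.5, -11.4]
finger_gap: 0.0138
t: 7.7
tool_pos: [0.6174, 0.1694, 0.2772]
ee_rot: [-179.8, 0.2, 76.3]
wrist_force: [3.8, -0.4, -10.3]
finger_gap: 0.0142
```

```bash

python3 -m pendant '[0,0,0.04,0,0,0,1, 0,0,0.03,0,0,0,1, 0,0,0,0,0,0,1]'
python3 -m pendant '[0,0,0,0,0,0,-1, 0,0,0,0,0,0,-1, 0,0,0,0,0,0,-1, 0,0,0,0,0,0,-1, 0,0,0,0,0,0,-1]'
python3 -m pendant '[0,0,0,0,0,0,-1, 0,0,0,0,0,0,-1, 0,0,0,0,0,0,-1, 0,0,0,0,0,0,-1, 0,0,0,0,0,0,-1]'
```

```text
t: 8.0
tool_pos: [0.6174, 0.1694, 0.276]
ee_rot: [-179.9, 0.2, 76.5]
wrist_force: [1.6, -0.5, -9.4]
finger_gap: 0.0139
t: 8.5
tool_pos: [0.6174, 0.1698, 0.2782]
ee_rot: [-180.0, 0.1, 76.6]
wrist_force: [-0.4, -0.1, -0.1]
finger_gap: 0.0484
t: 9.0
tool_pos: [0.6174, 0.1698, 0.2783]
ee_rot: [-180.0, 0.1, 76.6]
wrist_force: [-0.6, -0.1, 0.4]
finger_gap: 0.088
```

```bash

python3 -m pendant '[0,0,-0.8,0,0,0,-1, 0,0,-1,0,0,0,-1, 0,0,-1,0,0,0,-1, 0,0,-1,0,0,0,-1, 0,0,-1,0,0,-1,-1]'
for i in 1; do
python3 -m pendant '[0,0,0,0,0,-1,-1, 0,0,0,0,0,-1,-1, 0,0,0,0,0,-1,-1, 0,0,0,0,0,-1,-1, 0,0,0,0,0,-1,-1]'
python3 -m pendant '[0,0,0,0,0,-1,-1, 0,0,0,0,0,-1,-1, 0,0,0,0,0,-1,-1, 0,0,0,0,0,-1,-1, 0,0,0,0,0,-1,-1]'
python3 -m pendant '[0,0,0,0,0,-1,-1, 0,0,0,0,0,-1,-1, 0,0,0,0,0,-1,-1, 0,0,0,0,0,-1,-1, 0,0,0,0,0,-1,-1]'
python3 -m pendant '[0,0,0,0,0,-1,-1, 0,0,0,0,0,-1,-1, 0,0,0,0,0,-1,-1, 0,0,0,0,0,-1,-1, 0,0,0,0,0,-1,-1]'
done
python3 -c "
from h import *
L=snap('wrist','w3.png')
t=bar(L,.105,.125,(.616,.169),.06); h=bar(L,.060,.075,(.515,.194),.055)
rel((.515,.1937),166,.061)"
```

```text
t: 9.5
tool_pos: [0.6175, 0.17, 0.3982]
ee_rot: [-179.5, 0.3, 80.6]
wrist_force: [-0.0, 0.2, -0.2]
finger_gap: 0.095
t: 10.0
tool_pos: [0.6173, 0.17, 0.4033]
ee_rot: [-179.9, 0.1, 101.4]
wrist_force: [-0.6, -0.3, -0.4]
finger_gap: 0.0953
t: 10.5
tool_pos: [0.6171, 0.1699, 0.4032]
ee_rot: [-179.9, 0.0, 122.3]
wrist_force: [0.1, -0.5, -1.3]
finger_gap: 0.095
t: 11.0
tool_pos: [0.6169, 0.1699, 0.4029]
ee_rot: [-179.8, -0.0, 143.1]
wrist_force: [1.0, 0.0, -0.9]
finger_gap: 0.095
t: 11.5
tool_pos: [0.6168, 0.1698, 0.4027]
ee_rot: [-179.8, -0.1, 164.0]
wrist_force: [-0.2, -1.1, 0.1]
finger_gap: 0.0951
centre 0.6179 0.1707 ztop [0.1138 0.1147] size 0.0656 0.0148 yaw 76.37 1555
centre 0.5169 0.1955 ztop [0.0679 0.0689] size 0.0141 0.0901 yaw -14.17 1838
units [ 4.16 -0.16  6.83] wz -0.44
```

View pics/w3.png

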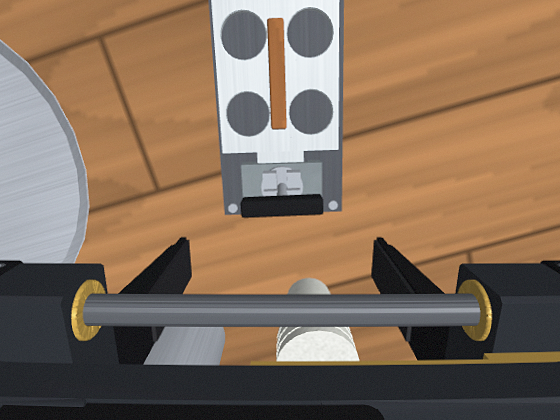

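The T-handle is latched up: its top is at 114 mm (16 mm raised), and the bar now lies at yaw 76°, across the dock. The carrier handle is at about (277,73) in the picture. Next I move over the handle.

```bash

python3 -m pendant '[0.82,-0.02,0,0,0,-0.48,-1, 0.82,-0.02,0,0,0,0,-1, 0.82,-0.02,0,0,0,0,-1, 0.82,-0.02,0,0,0,0,-1, 0.82,-0.02,0.3,0,0,0,-1]'
python3 -m pendant '[0,0,0.9,0,0,0,-1, 0,0,0.9,0,0,0,-1, 0,0,0.9,0,0,0,-1, 0,0,0,0,0,0,-1]'
python3 -c "
from h import *
rel((.5165,.1945),166,.061); print(readout.state()['ee_rot'])"
```

```text
t: 12.05
tool_pos: [0.5151, 0.1926, 0.3951]
ee_rot: [-179.9, -0.1, 165.7]
wrist_force: [0.1, 0.2, -0.1]
finger_gap: 0.0951
t: 12.45
tool_pos: [0.5121, 0.1932, 0.3267]
ee_rot: [-179.9, 0.0, 165.5]
wrist_force: [-1.0, -0.8, 0.4]
finger_gap: 0.0949
units [-0.15  0.1   3.78] wz -0.13
[-1.79919702e+02  1.57988654e-02  1.65464230e+02]
```

```bash

python3 -m pendant '[-0.15,0.1,0.8,0,0,-0.1,-1, 0,0,0.8,0,0,0,-1, 0,0,0.8,0,0,0,-1, 0,0,0.8,0,0,0,-1, 0,0,0.4,0,0,0,-1]'
python3 -m pendant '[0,0,0,0,0,0,-1]'
python3 -c "
from h import *
rel((.5165,.1945),166,.061)"
```

```text
t: 12.95
tool_pos: [0.5187, 0.1951, 0.2397]
ee_rot: [179.9, 0.4, 165.6]
wrist_force: [0.0, -0.2, 0.9]
finger_gap: 0.0951
t: 13.05
tool_pos: [0.5189, 0.1951, 0.2395]
ee_rot: [179.9, 0.4, 165.5]
wrist_force: [0.4, 0.3, 0.3]
finger_gap: 0.0948
units [ 0.09 -0.05  0.29] wz -0.11
```

```bash

python3 -m pendant '[0.05,-0.05,0.3,0,0.1,-0.1,-1, 0,0,0,0,0,0,1, 0,0,0,0,0,0,1, 0,0,0,0,0,0,1, 0,0,0,0,0,0,1]'
python3 -m pendant '[0,0,0,0,0,0,1, 0,0,0,0,0,0,1, 0,0,0,0,0,0,1, 0,0,0,0,0,0,1, 0,0,0,0,0,0,1]'
python3 -m pendant '[0,0,0,0,0,0,1, 0,0,0,0,0,0,1, 0,0,0,0,0,0,1, 0,0,0,0,0,0,1, 0,0,0,0,0,0,1]'
```

```text
t: 13.55
tool_pos: [0.5181, 0.1943, 0.2348]
ee_rot: [179.8, 0.2, 165.9]
wrist_force: [0.0, -1.0, 0.5]
finger_gap: 0.0686
t: 14.05
tool_pos: [0.5181, 0.1944, 0.2353]
ee_rot: [179.8, 0.2, 165.9]
wrist_force: [0.0, 0.2, -0.1]
finger_gap: 0.0284
t: 14.55
tool_pos: [0.5181, 0.1943, 0.2353]
ee_rot: [179.8, 0.2, 165.9]
wrist_force: [-0.7, 0.9, -0.1]
finger_gap: 0.0138
```

Gripped. I'll pull along tool +x (the dock's −x), gently at first.

```bash

python3 -m pendant '[0.2,0,0,0,0,0,1, 0.3,0,0,0,0,0,1, 0.3,0,0,0,0,0,1]'
```

```text
t: 14.85
tool_pos: [0.4983, 0.1993, 0.2353]
ee_rot: [179.7, 0.3, 165.9]
wrist_force: [1.7, -0.3, -0.3]
finger_gap: 0.014
```

```bash

python3 -m pendant '[0.4,0,0,0,0,0,1, 0.4,0,0,0,0,0,1, 0.4,0,0,0,0,0,1, 0.4,0,0,0,0,0,1, 0,0,0,0,0,0,1]'
```

```text
t: 15.35
tool_pos: [0.4543, 0.2103, 0.2353]
ee_rot: [179.7, 0.3, 166.0]
wrist_force: [-1.1, -0.2, -2.1]
finger_gap: 0.0137
```

```bash

python3 -m pendant '[0,0,-0.2,0,0,0,1, 0,0,-0.4,0,0,0,1, 0,0,-0.6,0,0,0,1, 0,0,-0.8,0,0,0,1, 0,0,-0.8,0,0,0,1]'
python3 -m pendant '[0,0,0,0,0,0,1,0,-0.3,0,0,0,0,1,0,-0.5,0,0,0,0,1,0,-0.6,0,0,0,0,1]'
python3 -c "
from h import *
snap('side','s4.png')
print(readout.state()['ft_torque'])"
```

```text
t: 15.85
tool_pos: [0.4537, 0.2098, 0.3068]
ee_rot: [180.0, -0.1, 166.0]
wrist_force: [0.3, 0.6, -3.7]
finger_gap: 0.0138
t: 16.25
tool_pos: [0.4448, 0.1743, 0.308]
ee_rot: [179.9, -0.0, 166.0]
wrist_force: [0.6, -0.2, -2.9]
finger_gap: 0.0135
[-0.16928384  0.1654592  -0.0269571 ]
```

View pics/s4.png

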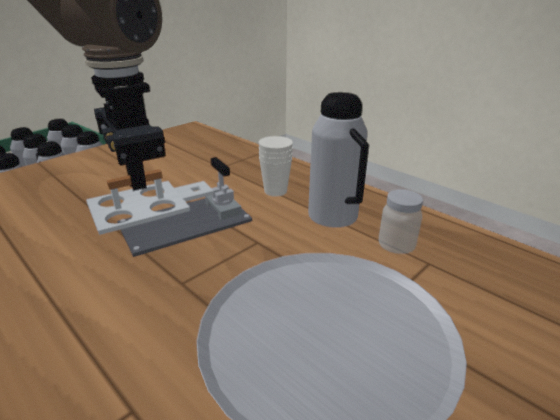

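The carrier hangs level, clear of the bridge and tee, at around (150,200) in the picture. I'll carry it over the tray.

```bash

python3 -m pendant '[0,-0.8,-0.05,0,0,0,1,0,-0.8,-0.05,0,0,0,1,0,-0.8,-0.05,0,0,0,1,-0.2,-0.9,0,0,0,0,1,-0.4,-0.9,0,0,0,0,1]'
python3 -m pendant '[-0.44,-0.97,0,0,0,0,1,-0.44,-0.97,0,0,0,0,1,-0.44,-0.97,0,0,0,0,1,-0.44,-0.97,0,0,0,0,1,-0.44,-0.97,0,0,0,0,1]'
python3 -m pendant '[-0.44,-0.9,0,0,0,0,1,-0.44,-0.8,0,0,0,0,1,-0.4,-0.6,0,0,0,0,1,-0.3,-0.3,0,0,0,0,1,0,0,0,0,0,0,1]'
python3 -c "
from h import *
rel((.481,-.199),166,.12); print(readout.state()['ee_rot'])"
```

```text
t: 16.8
tool_pos: [0.4301, 0.0609, 0.3087]
ee_rot: [-180.0, -0.4, 166.0]
wrist_force: [0.5, 0.6, -3.1]
finger_gap: 0.0136
t: 17.3
tool_pos: [0.4512, -0.0788, 0.3059]
ee_rot: [-179.9, -0.8, 165.8]
wrist_force: [-1.0, -0.3, -3.2]
finger_gap: 0.0139
t: 17.8
tool_pos: [0.471, -0.1605, 0.3025]
ee_rot: [-180.0, -1.1, 165.4]
wrist_force: [-0.5, -0.0, -3.2]
finger_gap: 0.014
units [-0.79 -1.39  0.43] wz -0.16
[-179.9764929    -1.08411698  165.36199887]
```

```bash

python3 -m pendant '[-0.25,-0.45,0,0,-0.13,-0.1,1,-0.25,-0.45,0,0,-0.13,0,1,-0.25,-0.45,0,0,0,0,1,0,0,0,0,0,0,1,0,0,0,0,0,0,1]'
cat > c.py <<'E'
from h import *
import sys
L=snap('top',sys.argv[1]); s=readout.state(); print(s['tool_pos'],s['ee_rot'],s['wrist_force']); P=full(L)
L=snap('side'); P2=full(L); zr=eval(sys.argv[2])
for n,Q in (('top',P),('side',P2)):
    m=(Q[...,2]>zr[0])&(Q[...,2]<zr[1])&(np.hypot(Q[...,0]-.5,Q[...,1]+.2)<.15)
    q=Q[m]; a,_,_,_=np.linalg.lstsq(np.c_[q[:,:2]-q[:,:2].mean(0),np.ones(len(q))],q[:,2],rcond=None)
    print(n,m.sum(),'slopes deg',np.degrees(a[:2]).round(2),'z',a[2].round(4),'rect',cv2.minAreaRect(q[:,:2].astype(np.float32)))
E
python3 c.py t5.png '(.06,.10)'
```

```text
t: 18.3
tool_pos: [0.4808, -0.1997, 0.3017]
ee_rot: [180.0, -0.1, 165.9]
wrist_force: [0.3, -0.5, -2.4]
finger_gap: 0.0136
[ 0.48086199 -0.19966623  0.301792  ] [ 1.79994041e+02 -4.29071726e-02  1.65876746e+02] [-0.36377082  0.47409539 -3.85876172]
top 2903 slopes deg [-0.6  -0.65] z 0.0821 rect ((0.5020001530647278, -0.19762679934501648), (0.104285329580307, 0.2113410234451294), 75.07242584228516)
side 6823 slopes deg [0.1  0.97] z 0.0809 rect ((0.5005979537963867, -0.20521070063114166), (0.12340173125267029, 0.2124117910861969), 75.5404281616211)
```

View pics/t5.png

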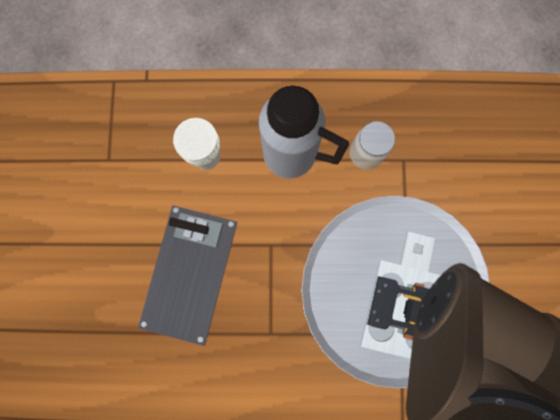

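The carrier hangs level over the tray, centred within about 3 mm, and its tongue tip at (418,240) is inside the rim. The pin is still latched across at (189,226), and the bystanders have not moved. I'll lower it.

```bash

python3 -m pendant '[-0.12,0.03,0.4,0,0,0,1,0,0,0.6,0,0,0,1,0,0,0.6,0,0,0,1,0,0,0.5,0,0,0,1,0,0,0.3,0,0,0,1]'
python3 -m pendant '[0,0,0,0,0,0,1]'
```

```text
t: 18.9
tool_pos: [0.4845, -0.1976, 0.2387]
ee_rot: [-180.0, 0.1, 166.0]
wrist_force: [-0.0, 1.0, -2.7]
finger_gap: 0.0136
t: 19.0
tool_pos: [0.4845, -0.1973, 0.2375]
ee_rot: [180.0, -0.0, 166.0]
wrist_force: [-1.4, 0.9, -3.6]
finger_gap: 0.0139
```

```bash

python3 -m pendant '[0,-0.06,0.1,0,0,0,1,0,0,0.08,0,0,0,1,0,0,0.04,0,0,0,1,0,0,0,0,0,0,1,0,0,0,0,0,0,1]'
```

```text
t: 19.5
tool_pos: [0.4845, -0.1988, 0.2327]
ee_rot: [-180.0, 0.1, 166.0]
wrist_force: [-1.1, 0.5, -3.2]
finger_gap: 0.0137
```

```bash

python3 -m pendant '[0,0,0.03,0,0,0,1,0,0,0.03,0,0,0,1,0,0,0,0,0,0,1]'
python3 -m pendant '[0,0,0.03,0,0,0,1,0,0,0,0,0,0,1]'
```

```text
t: 19.8
tool_pos: [0.4845, -0.1988, 0.2316]
ee_rot: [-180.0, 0.1, 166.0]
wrist_force: [1.2, -0.5, -2.1]
finger_gap: 0.0137
t: 20.0
tool_pos: [0.4845, -0.1988, 0.2308]
ee_rot: [-180.0, 0.1, 166.0]
wrist_force: [0.0, -0.4, -3.8]
finger_gap: 0.0137
```

```bash

python3 -m pendant '[0,0,0.03,0,0,0,1,0,0,0,0,0,0,1]'
python3 -m pendant '[0,0,0.03,0,0,0,1,0,0,0,0,0,0,1]'
```

```text
t: 20.2
tool_pos: [0.4845, -0.1988, 0.2304]
ee_rot: [-180.0, 0.1, 166.0]
wrist_force: [-0.2, 0.9, -1.4]
finger_gap: 0.0139
t: 20.4
tool_pos: [0.4845, -0.1988, 0.2305]
ee_rot: [-180.0, 0.2, 166.0]
wrist_force: [0.0, -0.4, -3.5]
finger_gap: 0.014
```

```bash

python3 -m pendant '[0,0,0.05,0,0,0,1,0,0,0,0,0,0,1]'; python3 -m pendant '[0,0,0.05,0,0,0,1]'
```

```text
t: 20.6
tool_pos: [0.4845, -0.1988, 0.2305]
ee_rot: [-179.9, 0.2, 166.1]
wrist_force: [-0.5, -0.0, -4.1]
finger_gap: 0.0138
t: 20.7
tool_pos: [0.4845, -0.1988, 0.2302]
ee_rot: [-179.9, 0.3, 166.1]
wrist_force: [-7.6, 3.8, 30.1]
finger_gap: 0.0138
```

Contact on the tray. I'll relieve the pressure and open.

```bash

python3 -m pendant '[0,0,0,0,0,0,1,0,0,0,0,0,0,1]'
python3 -m pendant '[0,0,0,0,0,0,-1,0,0,0,0,0,0,-1,0,0,0,0,0,0,-1,0,0,0,0,0,0,-1,0,0,0,0,0,0,-1]'
python3 -m pendant '[0,0,0,0,0,0,-1,0,0,0,0,0,0,-1,0,0,0,0,0,0,-1,0,0,0,0,0,0,-1,0,0,0,0,0,0,-1]'
```

```text
t: 20.9
tool_pos: [0.4844, -0.1988, 0.2304]
ee_rot: [-179.9, 0.3, 166.1]
wrist_force: [-0.3, -0.2, -0.1]
finger_gap: 0.0138
t: 21.4
tool_pos: [0.4848, -0.199, 0.2298]
ee_rot: [-179.9, 0.3, 166.0]
wrist_force: [-0.4, -0.4, 0.7]
finger_gap: 0.0483
t: 21.9
tool_pos: [0.4848, -0.199, 0.2298]
ee_rot: [-179.9, 0.3, 166.1]
wrist_force: [-0.6, 0.4, -0.5]
finger_gap: 0.0887
```

Now I raise the arm and move it left toward the base side, clear of the views.

```bash

python3 -m pendant '[0,0,-0.4,0,0,0,-1,0,0,-0.8,0,0,0,-1,0,0,-1,0,0,0,-1,0,0,-1,0,0,0,-1,0,0,-1,0,0,0,-1]'
python3 -m pendant '[0,0,-1,0,0,0,-1,0,0,-1,0,0,0,-1,0,0.9,0,0,0,0,-1,0,0.9,0,0,0,0,-1,0,0.9,0,0,0,0,-1]'
python3 -m pendant '[0,0.9,0,0,0,0,-1,0,0.9,0,0,0,0,-1,0,0.9,0,0,0,0,-1,0,0.9,0,0,0,0,-1,0,0,0,0,0,0,-1]'
python3 c.py t6.png '(.006,.02)'
python3 -c "
from h import *
L=load('top');t=bar(L,.105,.125,(.616,.169),.06);h=bar(L,.05,.08,(.48,-.2),.06)
for uv in ((195,135),(294,103),(377,138)): print(cloud(L,[uv]).round(3))"
```

```text
t: 22.4
tool_pos: [0.4839, -0.1985, 0.338]
ee_rot: [180.0, -0.0, 166.0]
wrist_force: [0.0, 0.3, -0.2]
finger_gap: 0.0949
t: 22.9
tool_pos: [0.499, -0.1326, 0.3983]
ee_rot: [-179.9, 0.6, 165.8]
wrist_force: [1.0, -1.0, -0.0]
finger_gap: 0.095
t: 23.4
tool_pos: [0.5205, -0.0396, 0.4024]
ee_rot: [-179.9, 0.8, 165.9]
wrist_force: [-0.2, 0.3, 1.1]
finger_gap: 0.095
[ 0.52033057 -0.04046818  0.40244169] [-179.85368999    0.76806969  165.91993801] [-0.32478036 -0.12559353 -0.96878155]
top 601 slopes deg [0.22 0.45] z 0.0101 rect ((0.555012583732605, -0.24660272896289825), (0.29270511865615845, 0.15039286017417908), 49.961585998535156)
side 5820 slopes deg [0.05 0.16] z 0.0096 rect ((0.5055792927742004, -0.20477861166000366), (0.1229856014251709, 0.21230629086494446), 75.85757446289062)
centre 0.6153 0.1685 ztop [0.1137 0.1154] size 0.0645 0.0142 yaw 76.11 333h.py:24: RuntimeWarning: Mean of empty slice.
  q=P[m][:,:2]; d=np.linalg.svd(q-q.mean(0),full_matrices=False)[2][0]; d*=np.sign(d[0])
  ret = um.true_divide(
Traceback (most recent call last):
  File "h.py", line 24, in bar
    q=P[m][:,:2]; d=np.linalg.svd(q-q.mean(0),full_matrices=False)[2][0]; d*=np.sign(d[0])
                    ~~~~~~~~~~~~~~~~~~~~~~~~~~~~~~~~~~~~~~~~~~~~~~~~~^^^
IndexError: index 0 is out of bounds for axis 0 with size 0
```

View pics/t6.png

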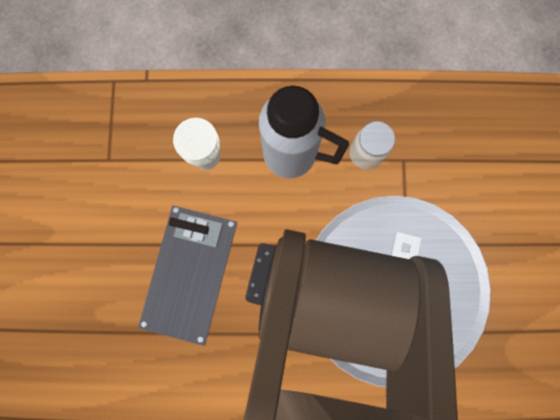

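The side camera shows the carrier flat, with slopes under 0.2° and its centre 2 mm from the tray's. The top view shows the pin still latched and the cups, flask and jar unmoved. The arm hides most of the carrier there. I'll hand in.

```bash
python3 -c "
from cell import bot; print(bot.sign_off())"
```

```text
the job is handed in; nothing more can be done
None
```

The job is done and handed in at about 23.5 s. I raised the T-handle about 21 mm, turned it a quarter turn clockwise and let go. Then I drew the carrier 66 mm out of the dock, lifted it, set it on the tray, released it and moved the arm clear.

Last checks:
- **Pin:** latched up, with the bar's top at 114 mm (16 mm raised) and the bar at yaw 76°, across the dock.
- **Carrier:** lying flat, with slopes under 0.2° and its centre about 2 mm from the tray's centre by the side camera. The top view at the end was mostly blocked by the arm, so its fit is not meaningful and its handle check failed. The flatness and centring rest on the side camera alone.
- **Bystanders:** the flask, cups and jar look unmoved in the top view, by eye only. The script that was to re-measure them stopped on the failed handle check.
- **Set-down force:** the force reading was noisy, and the last downward step briefly pressed the carrier on the tray with about 30 N. I relieved it to near zero before opening the gripper.

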